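# Clamp down the dry pot, crack its stuck lid and hold it ajar

### The arm

A 6-joint arm with a two-finger parallel gripper is mounted at the origin on a cart in front of the work surface, level with it; the furniture and walls round the work are solid. World frame = base frame: x ahead of the robot, y to its left, z up, the work surface at z = 0. Lengths are in m, angles in rad, forces in N, time in s.
With the tool pointing down it reaches from about 0.275 to 1 m from the base axis. Payload 8.4 kg.
Tool frame: the origin (TCP) lies on the centre line of the jaws, within the pads' length; the fingertips stand 17 mm ahead of it and the grasp point (between the pads) lies 2 mm behind it (bot.tcp_to_tips is the y of the fingertips in the tool frame, in m); y points along the fingers, z is the direction in which the jaws open and shut, and the axes are right-handed (so a half turn about y gives the same grasp; the last joint's range is limited). The gripper opens to 85 mm and grips with 20 to 120 N. Pads are 22 mm wide; open, the fingers measure 114 mm over their backs; the gripper's body (76 mm by 85 mm) begins 54 mm behind the grasp point. The pads swing forward as they close: fully open they stand 13 mm farther back than shut.
Start: joints at [1.171, 0.353, 1.633, -0, 1.155, -0.002], TCP at [0.242, 0.576, 0.248] pointing down, gripper open.
Joint ranges: [-2.63, 2.63], [-0.92, 2.1], [0.06, 2.66], [-1.3, 4.44], [0, 2.69], [-3.02, 3.02]. Speed limits (rad/s): [2.22, 2.22, 2.79, 3.14, 3.14, 3.14].

### API

Orientations are given as a unit quaternion [x, y, z, w].
In Python, from workcell import bot, hand, kinematics, get_obs, vision, hand_in gives the robot as it stands. The module is installed in compiled form; this text tells all that it offers. Calls block until the motion is done:
- bot.reach(position, orientation): joint-space move of the TCP to a pose.
- bot.servo_line(position, ori=None, velocity=0.15): straight line of the TCP; ori=None keeps the orientation; velocity is the mean speed in m/s.
- bot.goto_joints(angles): joint-space move.
- hand.move_gripper(opening, strength=None): finger opening in m; strength is the grip in N (None keeps the last); returns when the fingers have stopped.
- bot.dwell(seconds).
- kinematics.solve_ik(position, orientation): joint angles nearest the present ones, or None.
- get_obs(): the state.
- vision.read_camera(name): name is "scene" or "side" or "wrist"; returns a dict with "frame" (480x640x3 uint8, red, green, blue), "intrinsics" (3x3 intrinsics, pixels), "view" (4x4, takes a point from world to camera coordinates). Camera axes: x right, y down, z forward; pixel columns grow to the right and rows downward; lengths in m; the calibration is good to about 2 mm. The wrist camera is an equidistant fisheye: a pixel r from the principal point sees the ray r / f radians off the axis. A picture is of the moment at which its call begins. There is no depth.
A pose or a line that the arm cannot do raises bot.IKError and nothing moves.
- hand_in(): hands the job in, once; it reports no verdict.
The state is a dict: "time_s": time; "joint_pos": joint angles; "joint_vel": joint speeds; "joint_efforts": joint torques, N m; "position": TCP position; "orientation": TCP orientation; "wrist_force": force on the tool from outside, world axes, zero at the start; "ft_torque": the same for the moment, N m; "gripper_width": finger opening in m.
Only numpy, scipy, OpenCV 4.12 (cv2) and the standard library are available. Lean on these libraries where they do the work, as an engineer would, in place of code of your own. Each camera call takes 0.05 s, during which the arm holds its last target.

### The job

The lid of the little desiccant pot is stuck to its rubber seal and has to be vented. First push the red sprung clamp on the pot's stand down until it snaps shut over the pot's foot, so that the pot stays seated, then pull the lid up by its blue bar until the seal lets go, without letting it fly wide open. Finish holding the lid by the bar, still and ajar, with its front edge about 15 mm above the pot's rim, and leave the things lying around where they are.

Things in the scene. Friction and masses are not known exactly. Their poses are not given: they have to be found in the camera images.
- stand: fixed grey plate, 190 x 190 x 8 mm, on the table; origin at the centre of its underside, z up, its -x side is the front (to the robot, within 0.3 rad). A claw at its rear overhangs the pot's foot; the clamp runs along its front. Beware: the table's tall tube push handle stands off its right end (y below -0.32 m, x from 0.4 m): from the right, draw the arm in before swinging over the table
- clamp (a joint): closing angle of the clamp (rad): 0 open (its arm standing 0.7 rad up), 0.7 fully shut. The red arm turns about a level axis along the stand's x through clamp_hinge. A light spring pushes the arm open (about 0.6 N at the knob); near the end, at 0.60 to 0.65 rad, its claw must be pushed past a sprung catch (peak about 11 N at the knob), then snaps down and stays shut over the pot's foot
- clamp_knob (a point): centre of the black ball, 24 mm across, at the free end of the red clamp arm; push it down along its arc about clamp_hinge. In the stand's frame it lies at (-60, 13, 115) mm with the clamp open and at (-60, 57, 48) mm with it shut
- clamp_hinge (a point): the clamp's axis, on the stand, at (-60, -58, 21.5) mm in the stand's frame; the ball's centre circles it at a radius of 118 mm in the stand's y-z plane
- pot: loose round aluminium pot standing on the plate, about 0.85 kg with its lid: foot 132 mm across and 8 mm thick, wall 98 mm across, 42 mm high without the lid; origin at the centre of its underside (8 mm above the stand's origin when seated); its -x side is the front
- lid (a joint): opening angle of the steel lid (rad), 0 shut, 0.5 at most. The lid is hinged at the pot's rear, its axis along the pot's y through lid_hinge. The seal holds it with a peak of about 14 N felt at the bar at the first 0.01 rad; the hold then fades, and beyond 0.05 rad the seal is free, the lid weighs about 1.5 N at the bar and falls shut if let go. Front edge raised by 15 mm = 0.135 rad
- lid_bar (a point): middle of the blue handle bar on the lid: a round bar 13 mm thick, 72 mm long along the pot's y, on two posts 56 mm apart; its centre stands 28 mm above the lid's top (79 mm above the pot's underside) and 88 mm in front of and 37 mm above the hinge axis with the lid shut. Grip it from above across its thickness, fingers before and behind it (along the pot's x)
- lid_front (a point): the middle of the lid's lower front edge, 111 mm in front of the hinge axis
- lid_hinge (a point): middle of the lid's hinge axis, on the pot, 58 mm behind its centre and 42.5 mm above its underside
- seal_jar: bystander: clear jar with a black lid, 58 mm across, 56 mm high; origin at the centre of its underside
- tape_measure: bystander: yellow and black tape measure, 34 x 79 x 57 mm, standing; origin under its centre
- thread_tape: bystander: white roll of tape, 54 mm across, 15 mm high; origin at the centre of its underside
- spare_coil: bystander: black valve coil with a white stub, 30 x 36 x 46 mm; origin under its centre

How it is judged:
By the outcome, as a careful person would: the job done as asked, in the order asked, and still so for the second after the job is handed in, while the arm keeps its last pose, push and grip.
It also fails if it takes over 42 s, if anything falls off the work surface, if the arm or the gripper's body presses on something with over 40 N, if the wrist force passes 120 N, or if a joint passes its speed limit or range.

## Working session

There is one attempt and no reset: what is moved stays moved. The work goes in short steps, each a Python script; the robot and the scene stay as the last script left them, time stands still between calls to the robot, and variables do not carry over. Pictures are saved under pics/ and viewed, and the job is handed in when it is done.

```bash
mkdir -p pics; python3 - <<'E'
from workcell import bot, hand, kinematics, get_obs, vision
import cv2,numpy as np
print(get_obs())
for n in ["scene","side","wrist"]:
    d=vision.read_camera(n); cv2.imwrite(f"pics/{n}0.png",d["frame"][:,:,::-1]); print(n,d["intrinsics"],d["view"])
    np.savez(f"{n}0.npz",**d)
E
```

```text
{'time_s': 0.0, 'joint_pos': array([ 1.17061802e+00,  3.53664280e-01,  1.63413895e+00,  3.71601875e-07,
        1.15521511e+00, -2.39426009e-03]), 'joint_vel': array([ 5.26203706e-04, -1.39888607e-03,  8.98790903e-04,  8.09456508e-06,
       -2.05904128e-03, -6.13095326e-05]), 'joint_efforts': array([-3.35379744e-03, -6.05259061e+01, -3.42068946e+01, -3.75324735e-04,
        9.13153257e-03,  8.20119055e-06]), 'position': array([0.24192721, 0.57577787, 0.24754954]), 'orientation': array([ 0.69366062, -0.13981341,  0.13961163, -0.6926729 ]), 'wrist_force': array([ 0.66892921,  0.16851317, -0.79228492]), 'ft_torque': array([ 0.02730925, -0.01074011, -0.00840773]), 'gripper_width': 0.08540086364339655}
scene [[535.44771046   0.         321.73374894]
 [  0.         535.44771046 235.52603203]
 [  0.           0.           1.        ]] [[ 0.53190817 -0.84672523 -0.01140539 -0.29283988]
 [-0.63542212 -0.39019332 -0.66632417  0.3800214 ]
 [ 0.55974318  0.36167051 -0.74557495  0.75988858]
 [ 0.          0.          0.          1.        ]]
side [[471.4020167    0.         313.89177982]
 [  0.         471.4020167  237.04870851]
 [  0.           0.           1.        ]] [[ 0.99634978 -0.08399225 -0.01524545 -0.53103334]
 [-0.05580749 -0.50575402 -0.86087072  0.1029877 ]
 [ 0.06459602  0.85857916 -0.5085953   0.88789392]
 [ 0.          0.          0.          1.        ]]
wrist [[371.64829954   0.         319.48144895]
 [  0.         371.64829954 239.42520988]
 [  0.           0.           1.        ]] [[ 3.87394392e-01  9.21913806e-01 -7.20588997e-04 -6.24473403e-01]
 [ 8.75050484e-01 -3.67455851e-01  3.15060070e-01 -4.07689200e-02]
 [ 2.90193444e-01 -1.22683056e-01 -9.49071458e-01  3.81562665e-01]
 [ 0.00000000e+00  0.00000000e+00  0.00000000e+00  1.00000000e+00]]
```

View pics/scene0.png

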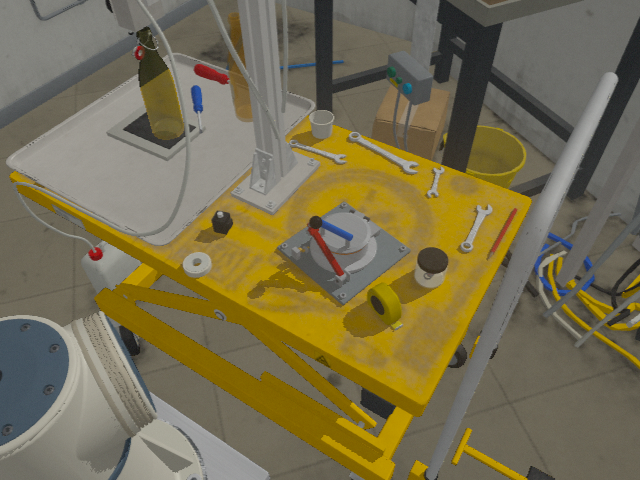

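View pics/side0.png

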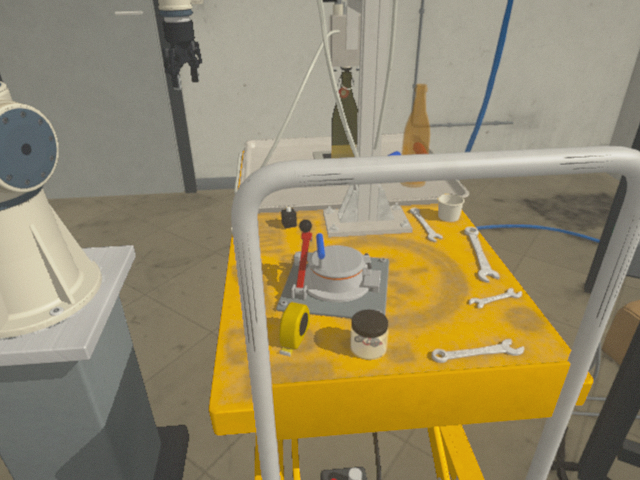

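View pics/wrist0.png

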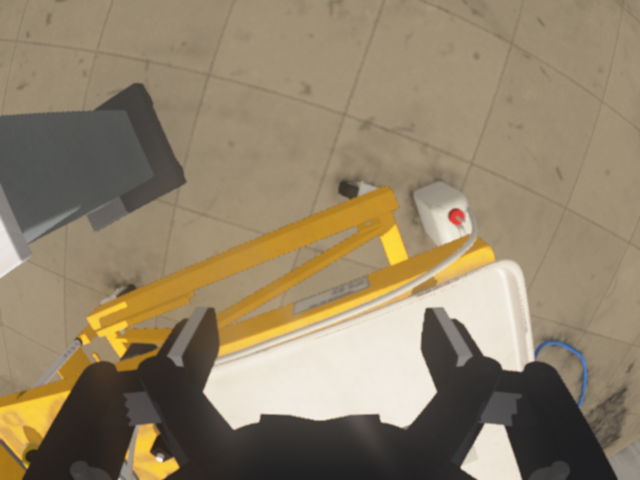

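Scene: the stand is at about (345,250), with the black knob at (316,223) and the blue bar at (335,230). In the side view the knob is at (305,227) and the bar at (320,246). I'll zoom in on both.

```bash
python3 - <<'E'
import cv2
a=cv2.imread("pics/scene0.png")[195:305,265:420]; cv2.imwrite("pics/sc_z.png",cv2.resize(a,None,fx=5,fy=5,interpolation=cv2.INTER_CUBIC))
a=cv2.imread("pics/side0.png")[205:330,265:405]; cv2.imwrite("pics/si_z.png",cv2.resize(a,None,fx=4.5,fy=4.5,interpolation=cv2.INTER_CUBIC))
E
```

```text
(no output)
```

View pics/sc_z.png

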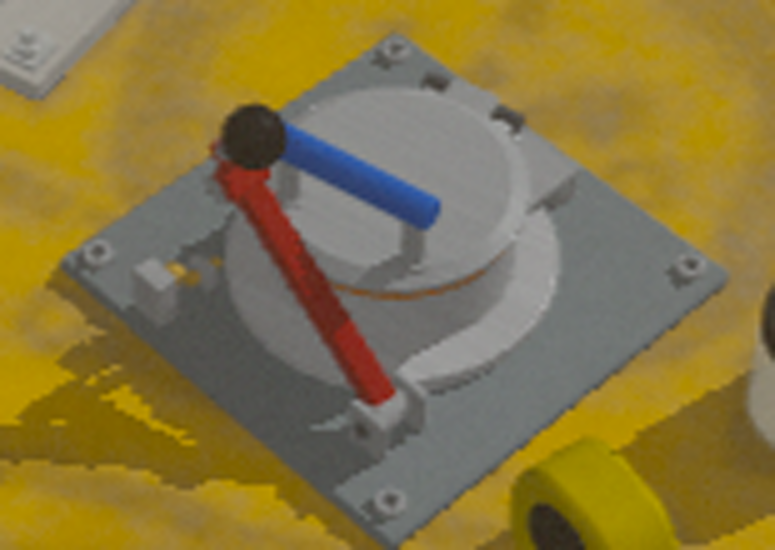

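View pics/si_z.png

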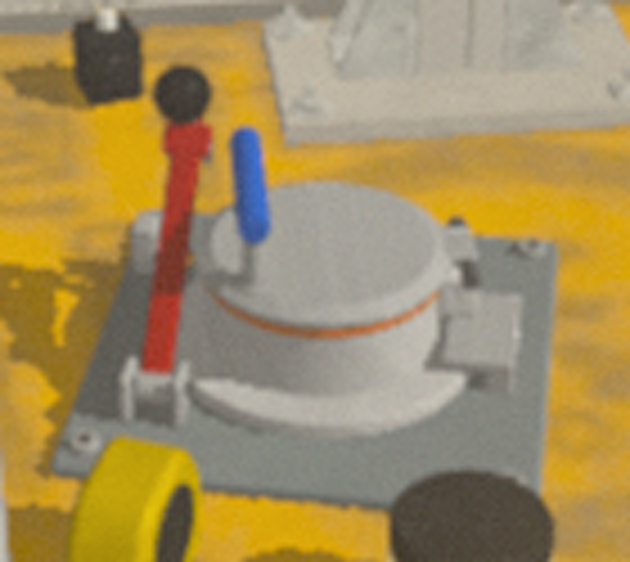

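```bash
cat > h.py <<'E'
import numpy as np,cv2
from scipy.optimize import least_squares
def ray(d,uv):
    K,V=d["intrinsics"],d["view"]; R=V[:3,:3]; o=-R.T@V[:3,3]
    c=np.linalg.inv(K)@[uv[0],uv[1],1]; v=R.T@c; return o,v/np.linalg.norm(v)
def plane(d,uv,z):
    o,v=ray(d,uv); return o+v*(z-o[2])/v[2]
def tri(rs):
    A=0;b=0
    for o,v in rs: P=np.eye(3)-np.outer(v,v); A=A+P; b=b+P@o
    p=np.linalg.solve(A,b); return p,[np.linalg.norm((np.eye(3)-np.outer(v,v))@(p-o)) for o,v in rs]
def proj(d,p):
    c=d["view"][:3,:3]@p+d["view"][:3,3]; q=d["intrinsics"]@c; return q[:2]/q[2]
def big(m):
    n,l,s,c=cv2.connectedComponentsWithStats(m.astype(np.uint8)); k=1+np.argmax(s[1:,4]); return l==k,s[k],c[k]
E
python3 - <<'E'
from h import *
sc=np.load("scene0.npz");si=np.load("side0.npz")
Z=lambda p:(np.array(p)/5+[265,195]-.4); Y=lambda p:np.array(p)/4.5+[265,205]-.39
np.set_printoptions(precision=4,suppress=True)
print("knob",tri([ray(sc,Z((253,136))),ray(si,Y((182,95)))]))
for p in [(97,250),(395,47),(690,264),(388,499)]: print("screw sc",plane(sc,Z(p),.011))
print("plate sc",[plane(sc,Z(p),.008) for p in [(62,262),(397,35),(727,275),(392,542)]])
print("plate si",[plane(si,Y(p),.008) for p in [(553,243),(540,507),(55,470)]])
for n,d in (("sc",sc),("si",si)):
    f=d["frame"].astype(int); m=(f[...,2]>f[...,0]+40)&(f[...,2]>f[...,1]+20); x0=np.zeros_like(m); x0[195:310,265:420]=1; 
    m,s,c=big(m&x0); ys,xs=np.nonzero(m); pts=np.c_[xs,ys].astype(float); u=np.linalg.svd(pts-pts.mean(0),full_matrices=False)[2][0]
    t=(pts-pts.mean(0))@u; e=[pts.mean(0)+u*t.min(),pts.mean(0)+u*t.max()]; print(n,s,c,e,[plane(d,q,.087) for q in e])
E
```

```text
knob (array([ 0.5187, -0.0077,  0.1155]), [np.float64(0.0011395779238422684), np.float64(0.0011395779238422541)])
screw sc [0.5168 0.0673 0.011 ]
screw sc [0.6771 0.0244 0.011 ]
screw sc [ 0.6335 -0.1366  0.011 ]
screw sc [ 0.4735 -0.0929  0.011 ]
plate sc [array([0.5063, 0.0772, 0.008 ]), array([0.6865, 0.0289, 0.008 ]), array([ 0.6385, -0.1506,  0.008 ]), array([ 0.4597, -0.1029,  0.008 ])]
plate si [array([0.6847, 0.0283, 0.008 ]), array([ 0.6406, -0.149 ,  0.008 ]), array([ 0.4592, -0.1084,  0.008 ])]
sc [321 220  32  21 230] [336.7522 230.2696] [array([320.8655, 222.2465]), array([351.6177, 237.7769])] [array([ 0.5469, -0.0016,  0.087 ]), array([ 0.5433, -0.0699,  0.087 ])]
si [317 234   8  25 148] [320.3446 246.3311] [array([319.1251, 233.8897]), array([321.4933, 258.0497])] [array([0.5448, 0.0072, 0.087 ]), array([ 0.5411, -0.0758,  0.087 ])]
```

```bash
python3 - <<'E'
from h import *
from workcell import get_obs,kinematics,bot
from scipy.spatial.transform import Rotation as Ro
sc=np.load("scene0.npz");si=np.load("side0.npz")
np.set_printoptions(precision=3,suppress=True)
print("bar near end",tri([ray(sc,(351.0,237.5)),ray(si,(321.4,257.0))]))
for n,p in dict(mastbase_front=(268,209),mastbase_left=(232,190),mast_foot=(262,180),tray_front=(165,240),tray_left=(10,160)).items(): print(n,plane(sc,p,0.01))
# hose: scene curve sample, epipolar line in side
for p in [(183,80),(190,130),(188,180),(170,222),(215,30),(250,100)]:
    o,v=ray(sc,p); print(p,[(np.round(o+v*t,2),proj(si,o+v*t).round()) for t in np.linspace(.6,1.2,5)])
print(Ro.from_quat(get_obs()["orientation"]).as_matrix(), bot.tcp_to_tips)
E
python3 - <<'E'
import cv2
a=cv2.imread("pics/side0.png")[0:240,100:480]; cv2.imwrite("pics/si_z2.png",cv2.resize(a,None,fx=2,fy=2))
a=cv2.imread("pics/scene0.png")[0:270,0:350]; cv2.imwrite("pics/sc_z2.png",cv2.resize(a,None,fx=2,fy=2))
E
```

```text
bar near end (array([ 0.542, -0.069,  0.086]), [np.float64(0.001391665816062972), np.float64(0.0013916658160629287)])
mastbase_front [0.582 0.154 0.01 ]
mastbase_left [0.588 0.256 0.01 ]
mast_foot [0.648 0.219 0.01 ]
tray_front [0.402 0.279 0.01 ]
tray_left [0.397 0.763 0.01 ]
(183, 80) [(array([0.31, 0.01, 0.51]), array([150., -20.])), (array([0.4 , 0.11, 0.43]), array([223.,  29.])), (array([0.48, 0.21, 0.36]), array([275.,  65.])), (array([0.57, 0.3 , 0.28]), array([315.,  91.])), (array([0.65, 0.4 , 0.2 ]), array([346., 112.]))]
(190, 130) [(array([ 0.29, -0.  ,  0.47]), array([137.,  16.])), (array([0.37, 0.09, 0.38]), array([209.,  66.])), (array([0.45, 0.18, 0.29]), array([260., 102.])), (array([0.53, 0.27, 0.2 ]), array([299., 129.])), (array([0.61, 0.37, 0.12]), array([330., 151.]))]
(188, 180) [(array([ 0.26, -0.02,  0.43]), array([118.,  48.])), (array([0.33, 0.07, 0.33]), array([188., 100.])), (array([0.4 , 0.16, 0.23]), array([238., 137.])), (array([0.47, 0.25, 0.13]), array([277., 165.])), (array([0.54, 0.34, 0.04]), array([306., 186.]))]
(170, 222) [(array([ 0.22, -0.02,  0.4 ]), array([93., 71.])), (array([0.28, 0.07, 0.29]), array([161., 122.])), (array([0.34, 0.15, 0.19]), array([210., 159.])), (array([0.4 , 0.24, 0.08]), array([247., 187.])), (array([ 0.46,  0.33, -0.02]), array([276., 209.]))]
(215, 30) [(array([0.36, 0.  , 0.55]), array([176., -53.])), (array([0.45, 0.09, 0.48]), array([254.,  -3.])), (array([0.55, 0.19, 0.41]), array([310.,  33.])), (array([0.64, 0.28, 0.35]), array([353.,  60.])), (array([0.74, 0.37, 0.28]), array([386.,  81.]))]
(250, 100) [(array([ 0.35, -0.04,  0.48]), array([171.,   3.])), (array([0.44, 0.04, 0.4 ]), array([249.,  56.])), (array([0.53, 0.12, 0.32]), array([306.,  94.])), (array([0.63, 0.2 , 0.24]), array([349., 123.])), (array([0.72, 0.29, 0.15]), array([383., 146.]))]
[[ 0.922 -0.     0.387]
 [-0.387 -0.001  0.922]
 [ 0.    -1.    -0.001]] 0.017
```

View pics/si_z2.png

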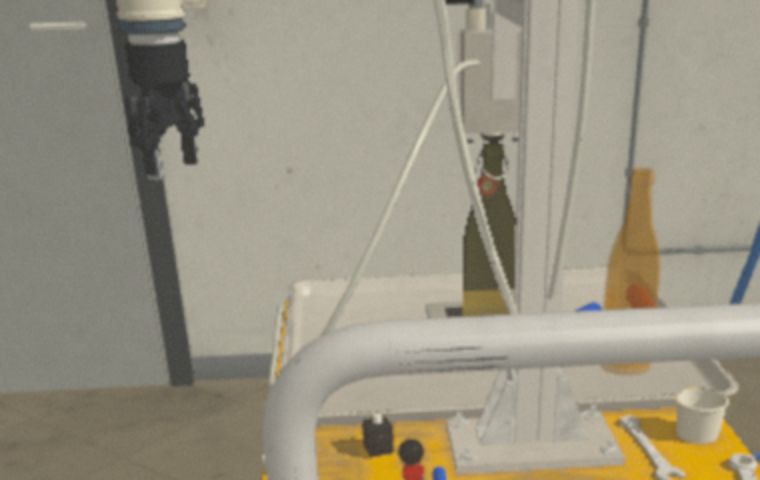

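View pics/sc_z2.png

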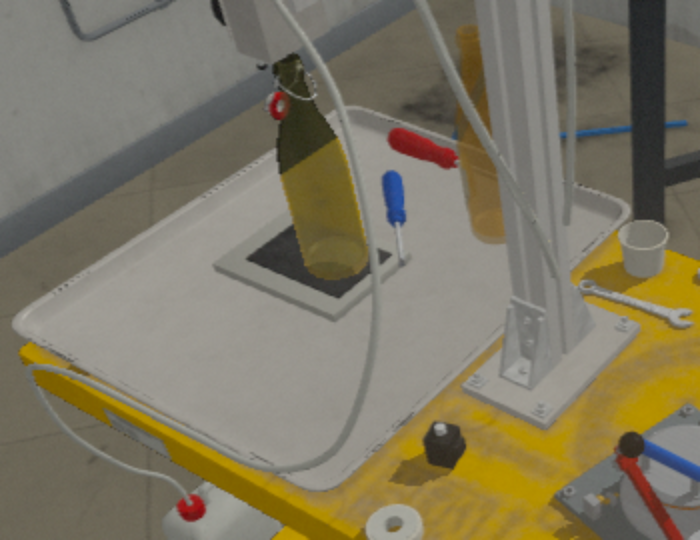

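Both triangulated heights fit the text: knob at z 0.1155 against 0.115, and bar at 0.086 against 0.087. The knob is also within 1 mm of the spot the plate pose predicts. The stand is at about (0.574, -0.036) with yaw -0.263, and the pot yaw is about -0.05. I'll draw the arm in to keep clear of the hose and mast, swing across, and stop above the knob.

```bash
cat >> h.py <<'E'
from scipy.spatial.transform import Rotation as Ro
SC=np.array([0.574,-0.0357]); SY=-0.263
def S2W(x,y,z):
    c,s=np.cos(SY),np.sin(SY); return np.array([SC[0]+c*x-s*y,SC[1]+s*x+c*y,z])
def quat(jaw_yaw,pitch=0.):   # tool y down, z (jaws) along jaw_yaw
    z=np.array([np.cos(jaw_yaw),np.sin(jaw_yaw),0]); y=np.array([0,0,-1.]); x=np.cross(y,z)
    return Ro.from_matrix(np.c_[x,y,z])
E
cat > s1.py <<'E'
from h import *
from workcell import *
np.set_printoptions(precision=3,suppress=True)
o=get_obs(); q=o["joint_pos"].copy()
a=np.arctan2(o["position"][1],o["position"][0])
j1=kinematics.solve_ik([.37*np.cos(a),.37*np.sin(a),.30],list(o["orientation"])); print("retr",j1)
j2=np.array(j1,float).copy(); j2[0]=0.05; 
bot.goto_joints(list(j1)); print(get_obs()["time_s"])
bot.goto_joints(list(j2)); print(get_obs()["time_s"],get_obs()["position"])
d=vision.read_camera("wrist"); cv2.imwrite("pics/w1.png",d["frame"][:,:,::-1]); np.savez("w1.npz",**d)
hand.move_gripper(0.0,60)
p=S2W(-.064,.012,.127+.017+.04)
for s in (1,-1):
    Q=quat(SY+s*np.pi/2).as_quat(); j=kinematics.solve_ik(list(p),list(Q)); print(s,j)
    if j is not None and abs(j[5])<2.0: bot.reach(list(p),list(Q)); break
o=get_obs(); print(o["time_s"],o["position"],p,o["wrist_force"],o["gripper_width"])
for n in ["scene","side","wrist"]:
    d=vision.read_camera(n); cv2.imwrite(f"pics/{n}1.png",d["frame"][:,:,::-1]); np.savez(n+"1.npz",**d)
E
python3 s1.py
```

```text
retr [ 1.169 -0.124  2.062 -0.     1.205 -0.004]
1.1667
2.625 [0.37  0.021 0.3  ]
1 [-0.017  0.259  1.927 -0.     0.955 -1.325]
4.6417 [ 0.515 -0.007  0.184] [ 0.515 -0.007  0.184] [0.028 0.538 0.339] 1.0530868169315981e-05
```

```bash
python3 - <<'E'
import cv2,numpy as np
a=cv2.imread("pics/scene1.png")[150:310,245:425]; b=cv2.imread("pics/side1.png")[130:330,245:425]
cv2.imwrite("pics/z1.png",np.hstack([cv2.resize(a,(400,356)),cv2.resize(b,(400,444))[:356]]))
E
```

```text
(no output)
```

View pics/z1.png

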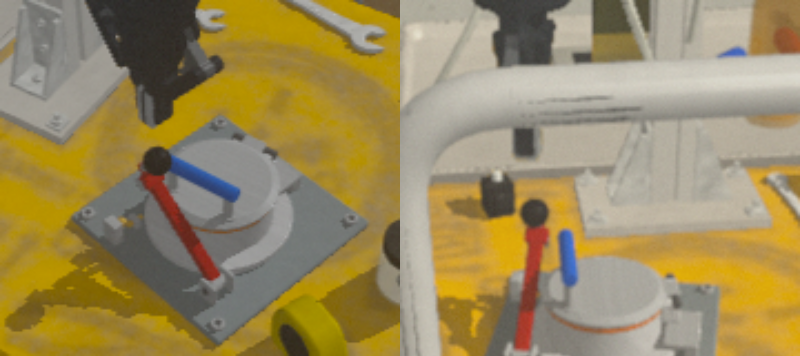

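View pics/w1.png

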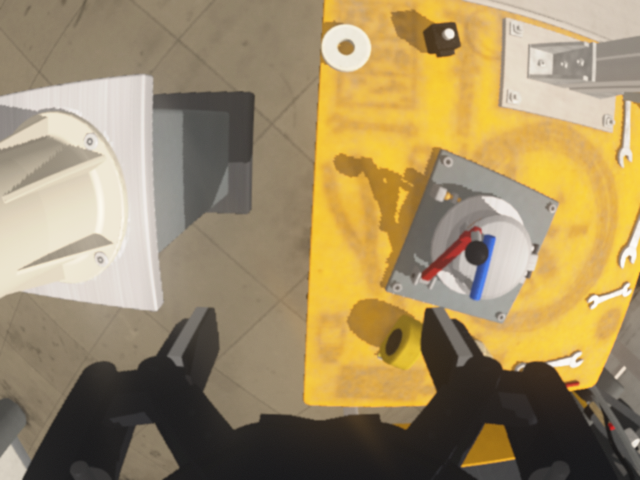

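View pics/wrist1.png

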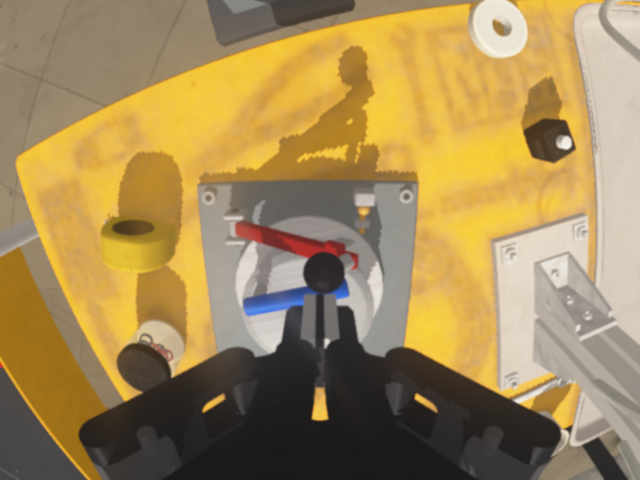

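The gripper is above and slightly in front of the knob, which shows at (323,272) in the wrist view. Nothing has been disturbed. Next I'll push along the arc.

```bash
cat > s2.py <<'E'
from h import *
from workcell import *
np.set_printoptions(precision=3,suppress=True)
def tip(phi,dz=0):  # phi closing angle
    a=np.arctan2(115-21.5,71)-phi; r=.1175
    return S2W(-.064,-.058+r*np.cos(a),.0215+r*np.sin(a)+.012+.017+dz)
bot.servo_line(list(tip(0,.003)),velocity=.1)
for phi in (.12,.25,.37,.48,.58,.64):
    bot.servo_line(list(tip(phi)),velocity=.08); o=get_obs(); print(phi,o["time_s"],o["position"],o["wrist_force"])
for dz in (0,-.001,-.002,-.003,-.004,-.005):
    bot.servo_line(list(tip(.70,dz)),velocity=.05); o=get_obs(); print(dz,o["time_s"],o["position"],o["wrist_force"])
    if abs(o["wrist_force"][2])>16: break
E
python3 s2.py
```

```text
0.12 5.6583 [0.52  0.005 0.136] [0.783 5.665 9.069]
0.25 6.0 [0.522 0.014 0.124] [1.015 0.67  0.909]
0.37 6.325 [0.523 0.022 0.112] [0.586 0.826 1.583]
0.48 6.6333 [0.524 0.027 0.1  ] [-0.124  0.585  0.715]
0.58 6.9333 [0.526 0.032 0.089] [-0.368  0.342  0.414]
0.64 7.1833 [0.526 0.034 0.083] [0.643 1.316 0.233]
0 7.475 [0.527 0.036 0.076] [ 1.276 -0.007  1.368]
-0.001 7.725 [0.527 0.036 0.076] [1.082 1.482 5.86 ]
-0.002 7.975 [0.528 0.036 0.075] [0.341 2.673 8.27 ]
-0.003 8.225 [0.528 0.036 0.075] [-2.494  3.3   15.657]
-0.004 8.475 [0.528 0.036 0.074] [-5.378  3.576 25.402]
```

```bash
cat > look.py <<'E'
import sys; from h import *; from workcell import *
k=sys.argv[1]
for n in ["scene","side","wrist"]:
    d=vision.read_camera(n); cv2.imwrite(f"pics/{n}{k}.png",d["frame"][:,:,::-1]); np.savez(n+k+".npz",**d)
a=cv2.imread(f"pics/scene{k}.png")[150:310,245:425]; b=cv2.imread(f"pics/side{k}.png")[170:330,245:425]; 
cv2.imwrite(f"pics/z{k}.png",np.hstack([cv2.resize(a,(400,356)),cv2.resize(b,(400,356))]))
E
python3 - <<'E'
from h import *; from workcell import *
o=get_obs(); p=o["position"]
bot.servo_line([p[0]-.0,p[1],p[2]+.10],velocity=.15); o=get_obs(); print(o["time_s"],o["wrist_force"])
E
python3 look.py 2
```

```text
9.3083 [-0.13712567  0.20808543  0.97547191]
```

View pics/z2.png

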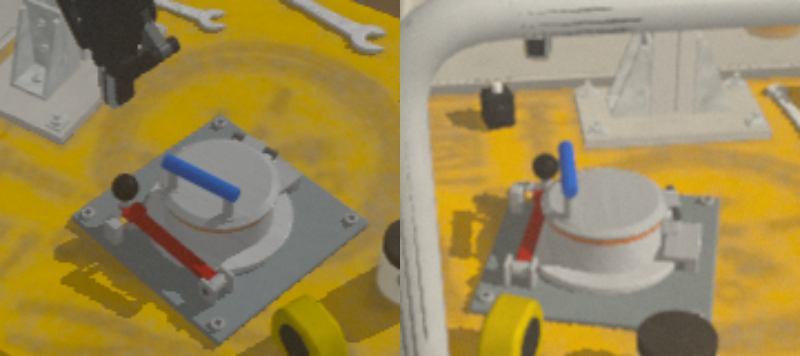

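View pics/wrist2.png

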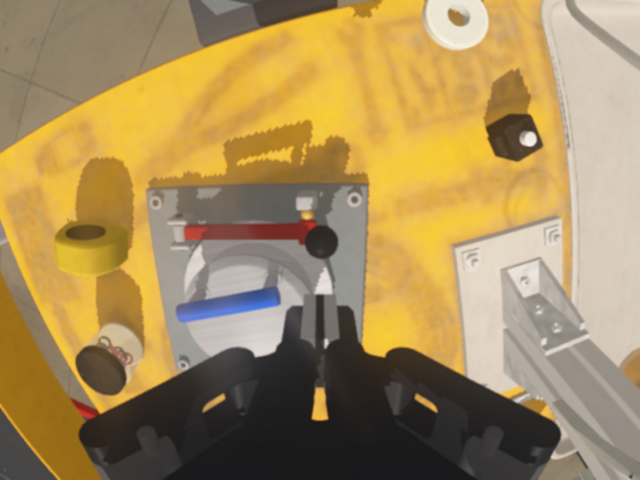

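The clamp lies down with the knob at about (301,234) in the scene and (310,245) in the side view, and the whole bar is visible. I'll measure the knob height, then the bar from three views.

```bash
cat > m.py <<'E'
import sys; from h import *
np.set_printoptions(precision=4,suppress=True)
k=sys.argv[1]
sc=np.load(f"scene{k}.npz");si=np.load(f"side{k}.npz")
def fray(d,uv):
    K,V=d["intrinsics"],d["view"]; x=(np.array(uv)-K[:2,2])/K[0,0]; r=np.linalg.norm(x); c=np.r_[x/r*np.sin(r),np.cos(r)]
    R=V[:3,:3]; return -R.T@V[:3,3],R.T@c
def ends(d,roi=None):
    f=d["frame"].astype(int); m=(f[...,2]>f[...,0]+40)&(f[...,2]>f[...,1]+20); x0=np.zeros_like(m); a,b,c,e=roi; x0[b:e,a:c]=1
    m,s,c=big(m&x0); ys,xs=np.nonzero(m); P=np.c_[xs,ys].astype(float); mu=P.mean(0); U=np.linalg.svd(P-mu,full_matrices=False)[2]
    t=(P-mu)@U[0]; w=(P-mu)@U[1]; print(s,"w",np.ptp(w)); e=np.array([mu+U[0]*t.min(),mu+U[0]*t.max(),mu]); return e
E
cat > m2.py <<'E'
from m import *
Z=lambda x,y:(x/2.222+245,y/2.225+150); Y=lambda x,y:((x-400)/2.222+245,y/2.225+170)
print("knob",tri([ray(sc,Z(124,186)),ray(si,Y(545,166))]), "expect",S2W(-.06,.057,.048))
w=np.load("wrist2.npz"); w1=np.load("w1.npz")
E1=ends(sc,(265,195,420,310)); E2=ends(si,(265,195,420,310)); E3=ends(w,(150,250,300,340)); E4=ends(w1,(430,200,520,320))
for a in (E1,E2,E3,E4): print(a)
srt=lambda E,key:E[[np.argsort([key(E[0]),key(E[1])])[0],np.argsort([key(E[0]),key(E[1])])[1],2]]
E1=srt(E1,lambda p:p[0]);E2=srt(E2,lambda p:p[1]);E3=srt(E3,lambda p:-p[0]);E4=srt(E4,lambda p:p[1])  # far(+y) end, near end, mid
for i in range(3):
    print(i,"sc+si",tri([ray(sc,E1[i]),ray(si,E2[i])]),"+wrist",tri([ray(sc,E1[i]),ray(si,E2[i]),fray(w,E3[i])]),"all",tri([ray(sc,E1[i]),ray(si,E2[i]),fray(w,E3[i]),fray(w1,E4[i])]) )
E
sed -i 's/^k=.*/k="2"/' m.py; python3 m2.py
```

```text
knob (array([0.5301, 0.0342, 0.0489]), [np.float64(0.0010259332411183986), np.float64(0.0010259332411182741)]) expect [0.5309 0.0349 0.048 ]
[318 219  35  22 256] w 6.744088457868577
[317 234   8  25 152] w 6.678830626753803
[ 176  287  104   36 1885] w 19.826590502524134
[470 235  26  66 620] w 12.70402562015848
[[318.014  220.9879]
 [351.6638 237.6779]
 [335.168  229.4961]]
[[319.0368 233.8943]
 [321.4988 258.0511]
 [320.2961 246.25  ]]
[[278.4805 295.487 ]
 [176.2394 315.239 ]
 [229.7607 304.8992]]
[[491.9197 235.8003]
 [474.3691 299.8271]
 [482.5871 269.8468]]
0 sc+si (array([0.5444, 0.0032, 0.0896]), [np.float64(0.00027968486763338315), np.float64(0.0002796848676333862)]) +wrist (array([0.5448, 0.0039, 0.089 ]), [np.float64(0.00040387495912274317), np.float64(0.0005292521861078947), np.float64(0.00037768165003173655)]) all (array([0.5454, 0.0039, 0.0893]), [np.float64(0.00040974195458877124), np.float64(0.0011160541975259505), np.float64(0.0004581785970015666), np.float64(0.0017473216525373744)])
1 sc+si (array([ 0.5428, -0.0703,  0.0851]), [np.float64(0.0019182891135961077), np.float64(0.0019182891135961693)]) +wrist (array([ 0.5429, -0.0712,  0.0862]), [np.float64(0.0016897935083315765), np.float64(0.0024021255567251935), np.float64(0.001284615263608816)]) all (array([ 0.5433, -0.0712,  0.0863]), [np.float64(0.0015246387349771653), np.float64(0.0026844499578958913), np.float64(0.0010243372056784284), np.float64(0.0009396108692519195)])
2 sc+si (array([ 0.5438, -0.0346,  0.0867]), [np.float64(0.0013417579445470715), np.float64(0.0013417579445468572)]) +wrist (array([ 0.5452, -0.0322,  0.0847]), [np.float64(0.0016530568550379527), np.float64(0.002108673369953703), np.float64(0.0012409326892281467)]) all (array([ 0.545 , -0.0333,  0.0858]), [np.float64(0.0008221307903914709), np.float64(0.002208570270584849), np.float64(0.002528134399370068), np.float64(0.0022357604472524268)])
```

The knob reads z = 0.049 against 0.048 shut (0.0535 would be unlatched), and it stayed down once I backed off, so the clamp has snapped shut. The bar is at (0.544, -0.034, 0.087) with yaw about -0.03. Next I'll move to just above the bar.

```bash
cat > s3.py <<'E'
from h import *
from workcell import *
np.set_printoptions(precision=4,suppress=True)
Q=quat(-0.03).as_quat(); B=np.array([.544,-.034,.087])
print(kinematics.solve_ik(list(B+[0,0,.09]),list(Q)))
bot.reach(list(B+[0,0,.09]),list(Q)); hand.move_gripper(.055,60)
bot.servo_line(list(B+[0,0,.035]),velocity=.12)
o=get_obs(); print(o["time_s"],o["position"],o["gripper_width"],o["wrist_force"])
E
python3 s3.py; python3 look.py 3
```

```text
[-0.0652  0.3117  1.8715 -0.      0.9584 -0.0352]
11.7417 [ 0.5442 -0.034   0.1222] 0.05506260425766345 [-0.0828  0.3768  0.6235]
```

View pics/wrist3.png

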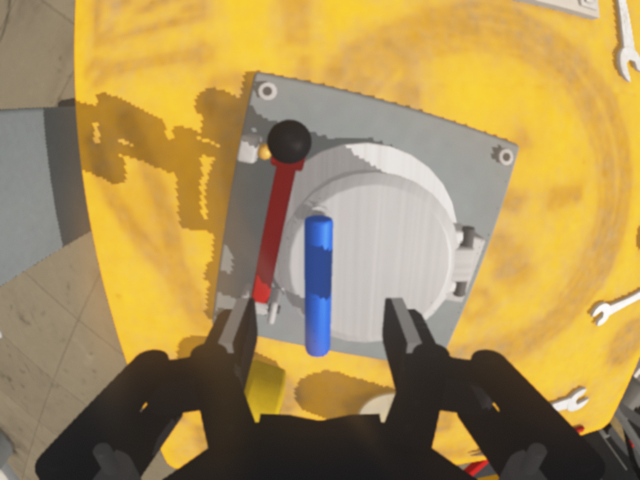

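View pics/z3.png

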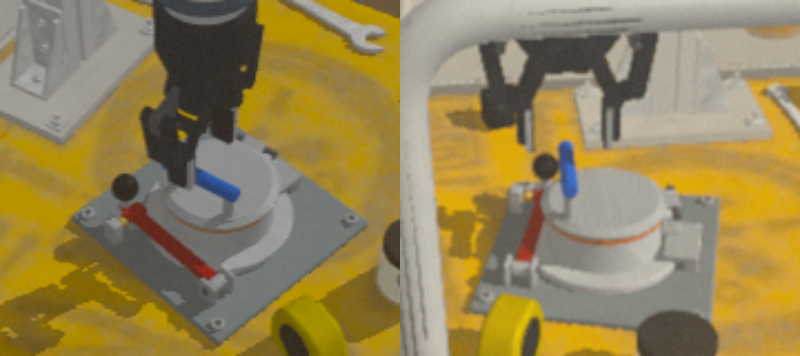

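The wrist view shows the bar parallel to the pads and centred between them, at column 318 against a jaw centre of about 319. I'll go down and grip it.

```bash
cat > s4.py <<'E'
from h import *
from workcell import *
np.set_printoptions(precision=4,suppress=True)
B=np.array([.544,-.034,.087])
bot.servo_line(list(B+[0,0,-.001]),velocity=.08)
o=get_obs(); print(o["time_s"],o["position"],o["gripper_width"],o["wrist_force"])
hand.move_gripper(.0,70); bot.dwell(.2)
o=get_obs(); print(o["time_s"],o["position"],o["gripper_width"],o["wrist_force"],o["ft_torque"])
E
python3 s4.py; python3 look.py 4
```

```text
12.4917 [ 0.5439 -0.034   0.0857] 0.05512478212113608 [ 0.6313  0.0231 -0.4039]
13.1667 [ 0.5441 -0.034   0.0865] 0.011037854055841002 [-2.4345 -0.6296  5.202 ] [-0.0635  0.3193 -0.1067]
```

View pics/z4.png

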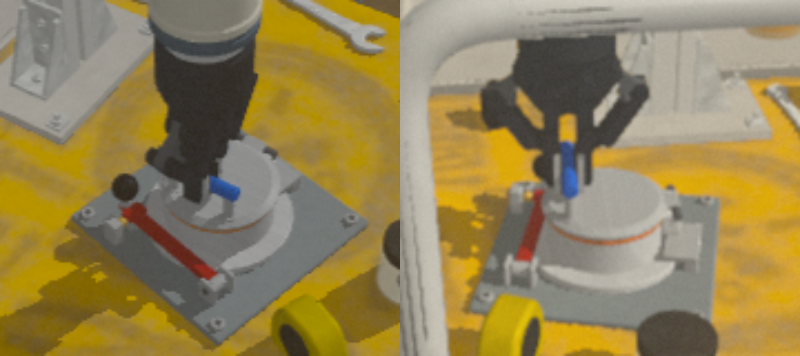

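Gripped, at a width of 11 mm on the bar, with small forces. Now I'll lift along the hinge arc in steps, turning the tool with the lid.

```bash
cat > s5.py <<'E'
from h import *
from workcell import *
np.set_printoptions(precision=4,suppress=True)
yaw=-.03; H=np.array([.544+.088*np.cos(yaw),-.034+.088*np.sin(yaw),.0505]); ax=np.array([-np.sin(yaw),np.cos(yaw),0])
P0=np.array([.544,-.034,.086]); R0=quat(yaw)
for th,v in ((.01,.015),(.02,.015),(.035,.015),(.055,.02),(.08,.03),(.11,.03),(.135,.03)):
    R=Ro.from_rotvec(ax*th); p=H+R.apply(P0-H); q=(R*R0).as_quat()
    bot.servo_line(list(p),list(q),velocity=v); o=get_obs(); print(th,o["time_s"],o["position"],p,o["wrist_force"],o["gripper_width"])
E
python3 s5.py; python3 look.py 5
```

```text
0.01 13.5667 [ 0.5442 -0.034   0.0868] [ 0.5444 -0.034   0.0869] [-1.7016 -0.6516  0.388 ] 0.011023016343634517
0.02 13.8167 [ 0.5446 -0.0341  0.0876] [ 0.5447 -0.034   0.0878] [-1.3964 -1.179  -0.8439] 0.010933229908133049
0.035 14.0667 [ 0.5451 -0.034   0.0887] [ 0.5453 -0.034   0.0891] [-0.8265 -1.0919 -3.4641] 0.01071558649196876
0.055 14.3167 [ 0.5454 -0.0339  0.0903] [ 0.5461 -0.0341  0.0908] [-1.8156 -0.347  -3.8657] 0.010393435009340297
0.08 14.5667 [ 0.5477 -0.0341  0.0933] [ 0.5471 -0.0341  0.0929] [-1.6051 -0.5722  0.8861] 0.010393608241109704
0.11 14.8167 [ 0.5492 -0.0342  0.0958] [ 0.5484 -0.0341  0.0954] [0.5257 0.418  1.3673] 0.010632061166419302
0.135 15.0667 [ 0.5498 -0.0342  0.0976] [ 0.5496 -0.0342  0.0975] [-1.1613 -0.0329 -0.715 ] 0.010760238217054895
```

View pics/z5.png

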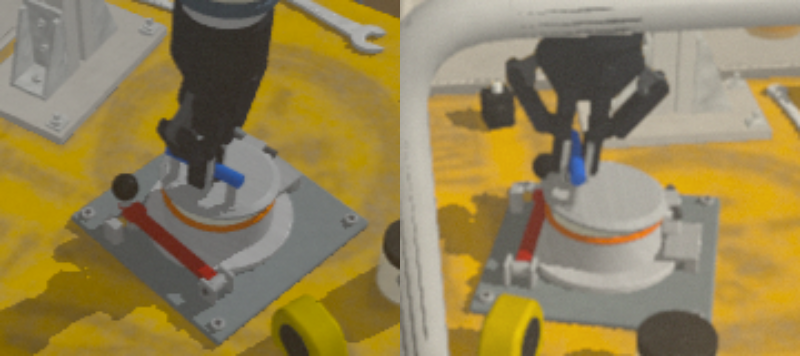

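View pics/wrist5.png

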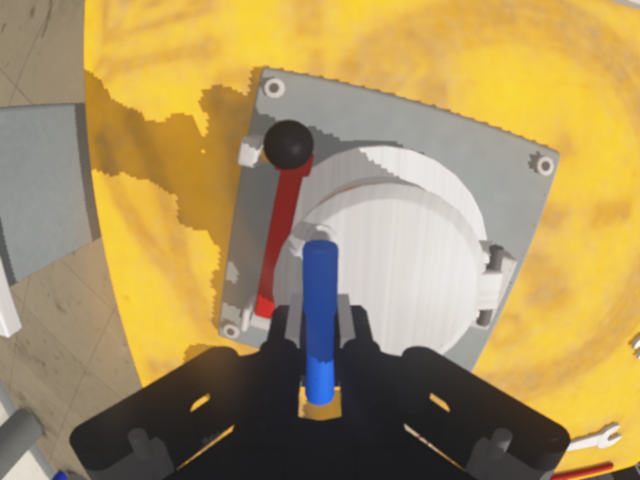

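The lid is ajar and the bar is held. I'll zoom in to measure how far it opened.

```bash
python3 - <<'E'
import cv2,numpy as np
o=[]
for k in "25":
    a=cv2.imread(f"pics/side{k}.png")[230:305,290:370]; o.append(cv2.resize(a,None,fx=5,fy=5,interpolation=cv2.INTER_CUBIC))
cv2.imwrite("pics/zs.png",np.hstack(o))
o=[]
for k in "25":
    a=cv2.imread(f"pics/scene{k}.png")[205:275,300:380]; o.append(cv2.resize(a,None,fx=5,fy=5,interpolation=cv2.INTER_CUBIC))
cv2.imwrite("pics/zc.png",np.hstack(o))
E
```

```text
(no output)
```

View pics/zs.png

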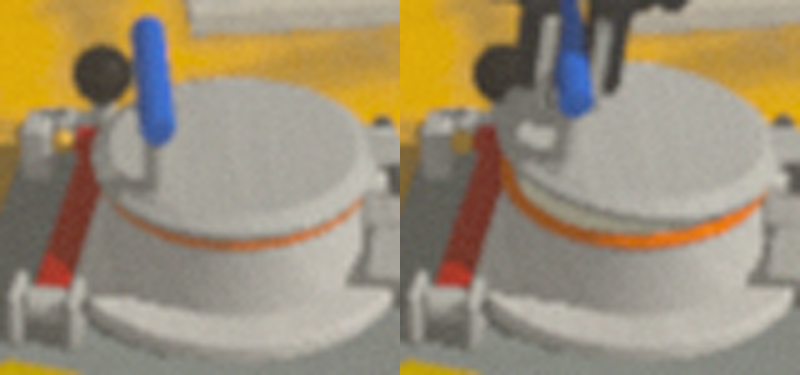

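View pics/zc.png

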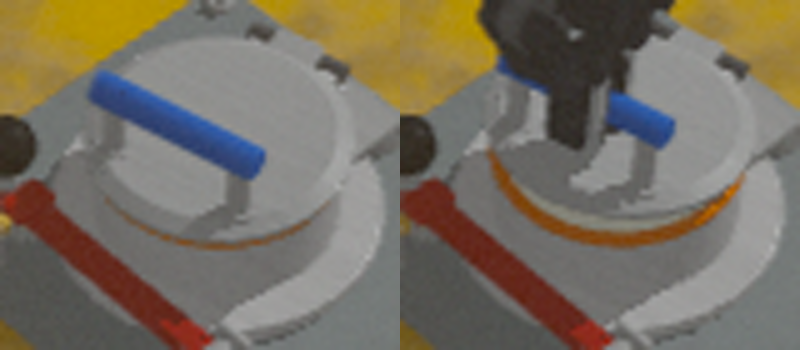

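```bash
cat > m5.py <<'E'
from m import *
import sys
k=sys.argv[1]
yaw=-.03; H=np.array([.544+.088*np.cos(yaw),-.034+.088*np.sin(yaw),.0505]); ax=np.array([-np.sin(yaw),np.cos(yaw),0])
A={}
for n,(cx,cy) in dict(side=(320.5,256),scene=(349.5,237.5)).items():
    a=np.load(n+"2.npz")["frame"]; b=np.load(n+k+".npz")["frame"]
    # match the blue near end (5x upsampled, blue-ness channel)
    bl=lambda f:cv2.resize(np.clip(f[...,2].astype(np.float32)-f[...,0],0,255),None,fx=5,fy=5,interpolation=cv2.INTER_CUBIC)
    a,b=bl(a),bl(b); h=4; x0,y0=int((cx-h)*5),int((cy-h)*5); t=a[y0:y0+h*10,x0:x0+h*10]
    s=12*5; r=cv2.matchTemplate(b[y0-s:y0+h*10+s,x0-s:x0+h*10+s],t,cv2.TM_CCOEFF_NORMED); _,m,_,l=cv2.minMaxLoc(r)
    A[n]=np.array([(l[0]-s)/5,(l[1]-s)/5]); print(n,A[n],m)
E0=H+np.array([-.088*np.cos(yaw),-.088*np.sin(yaw),.037])-ax*.034
for th in (.09,.105,.12,.135,.15): 
    p=H+Ro.from_rotvec(ax*th).apply(E0-H); print(th,proj(si,p)-proj(si,E0),proj(sc,p)-proj(sc,E0))
q0=[proj(sc,E0),proj(si,E0)]
d,r=tri([ray(sc,q0[0]+A["scene"]),ray(si,q0[1]+A["side"])]); print("disp",d-E0,r,"theta from x,z: expect .135 -> (5.8,~.1,11.5)mm")
v=d-H; ex=np.array([np.cos(yaw),np.sin(yaw),0]); print("theta", np.arctan2(v[2],-v@ex)-np.arctan2(.037,.088))
E
python3 m5.py 5; python3 -c "
from workcell import *;o=get_obs();print(o['time_s'],o['position'],o['wrist_force'])"
```

```text
side [6.8 4.8] 1.0
scene [ 2. -6.] 0.9860573410987854
0.09 [ 2.0929 -3.859 ] [ 1.1951 -4.1133]
0.105 [ 2.4824 -4.4908] [ 1.4142 -4.8125]
0.12 [ 2.8834 -5.119 ] [ 1.6388 -5.5152]
0.135 [ 3.2958 -5.7434] [ 1.8689 -6.2211]
0.15 [ 3.7195 -6.3638] [ 2.1044 -6.93  ]
disp [ 0.0156  0.0046 -0.009 ] [np.float64(0.005323590297767682), np.float64(0.005323590297767676)] theta from x,z: expect .135 -> (5.8,~.1,11.5)mm
theta -0.029081614991626703
15.2167 [ 0.54978367 -0.03419848  0.09765564] [ 0.1333197   0.05684392 -1.83461445]
```

```bash
sed -i 's/cv2.TM_CCOEFF_NORMED/cv2.TM_SQDIFF_NORMED/; s/_,m,_,l=cv2.minMaxLoc(r)/m,_,l,_=cv2.minMaxLoc(r)/' m5.py; python3 m5.py 5
```

```text
side [ 3.4 -5.4] 0.004706774838268757
scene [ 2.  -6.2] 0.008228033781051636
0.09 [ 2.0929 -3.859 ] [ 1.1951 -4.1133]
0.105 [ 2.4824 -4.4908] [ 1.4142 -4.8125]
0.12 [ 2.8834 -5.119 ] [ 1.6388 -5.5152]
0.135 [ 3.2958 -5.7434] [ 1.8689 -6.2211]
0.15 [ 3.7195 -6.3638] [ 2.1044 -6.93  ]
disp [ 0.006  -0.0003  0.011 ] [np.float64(0.00016684974734528), np.float64(0.0001668497473450824)] theta from x,z: expect .135 -> (5.8,~.1,11.5)mm
theta 0.1320957361937618
```

The bar's shift across the two views gives a lid angle of 0.132 rad, or 14.6 mm at the front edge. Before handing in, I'll check that it's still and that nothing else has moved.

```bash
python3 - <<'E'
from workcell import *; bot.dwell(.8); o=get_obs(); print(o['time_s'],o['position'],o['wrist_force'],abs(o['joint_vel']).max(),o['gripper_width'])
E
python3 look.py 6; python3 m5.py 6 | grep theta
python3 - <<'E'
import numpy as np,cv2
a=np.load("scene0.npz")["frame"].astype(int);b=np.load("scene6.npz")["frame"].astype(int)
for n,(x,y) in dict(jar=(431,267),tape=(384,304),roll=(197,265),coil=(222,222)).items():
    print(n,np.abs(a[y-18:y+18,x-18:x+18]-b[y-18:y+18,x-18:x+18]).mean())
E
```

```text
16.0167 [ 0.54976448 -0.03417661  0.0975935 ] [ 0.83372768 -0.69632858  1.56156171] 0.0011056038509676244 0.010681484547472071
disp [ 0.006  -0.0003  0.011 ] [np.float64(0.00016684974734528), np.float64(0.0001668497473450824)] theta from x,z: expect .135 -> (5.8,~.1,11.5)mm
theta 0.1320957361937618
jar 3.0167181069958846
tape 2.8338477366255144
roll 3.1846707818930042
coil 3.024434156378601
```

View pics/scene6.png

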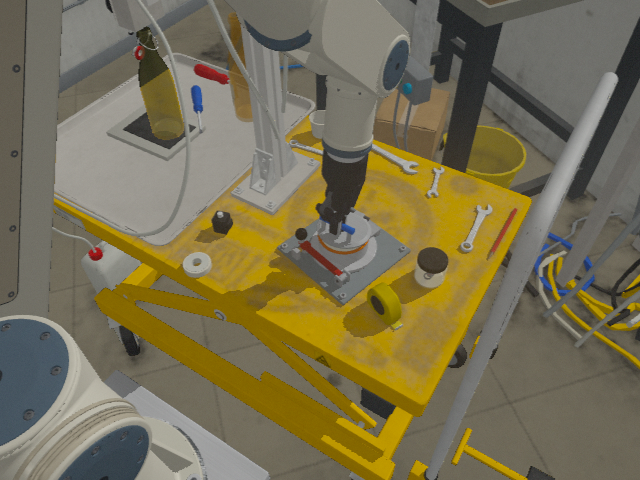

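The arm is still, the clamp is down with the knob at about (301,234), the lid is ajar, and the things lying around haven't moved. I'm handing in.

```bash
python3 -c "
from workcell import *; print(hand_in())"
```

```text
the job is handed in; nothing more can be done
None
```

The job is handed in: the clamp is shut, the seal is vented, and the arm is holding the lid ajar by the bar. It took about 16 s of the 42 s.

- **Clamp:** I pushed the knob down along its arc with the closed fingers. It stayed down when I backed off, with the knob at z = 48.9 mm (48 mm is shut), so it had snapped. The wrist force reached 25 N at the end of the push.
- **Lid:** I gripped the bar across its thickness at 70 N and turned the lid up about its hinge in small steps. At the last check the views gave 0.132 rad, which puts the front edge about 14.6 mm above the rim. It read the same 0.8 s later, with the arm still.
- **Things lying around:** the jar, tape measure, tape roll and coil show no change from the first picture.

**Checks that didn't fit perfectly:**
- The gripper reads about 11 mm on the 13 mm bar, probably because the pads give under the grip.
- My estimates of the pot's turn ranged from -0.02 to -0.05 rad; I used -0.03.
- The bar's ends differed by 3–4 mm in measured height, so I used the middle, which agreed with the text.
- One automatic match of the bar in the side view failed. The repeat with another matching method agreed with my reading by eye.
- I never saw the 14 N seal peak, because I read forces only between steps; the largest downward pull logged was 3.9 N.

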